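# Refit the click-stop fuel cap on the compressor tank

### The job

Put the fuel cap back on the red tank: lower its lugs through the notches of the filler, then turn it clockwise until it comes home and clicks, and stop after two clicks (a third does no harm, a fourth is too many). Be gentle with the thin filler, leave the cap seated and let go, and do not disturb the other things on the bench.

Things in the scene. Friction and masses are not known exactly. Their poses are not given: they have to be found in the camera images.
- cap: Loose click-stop fuel cap, 120 g, upright on its stem. Origin: centre of its underside, z up. Steel stem: 25 mm across from 0 to 4 mm up, 28 mm from 4 to 13.5 mm; two like lugs on +x and -x, 4 to 8 mm up, 10 mm wide, 40 mm over both. On top a grey hub, 24 mm across, up to 39 mm, with a white stripe along x (the lugs' line). Stem, lugs, hub are one piece: this pose.
- cap_grip (a point): Centre of the cap's black ribbed grip ring, 56 mm across, 13.5 to 37.5 mm above the underside (this point at 25.5 mm): grip only here, firmly (20 N or more to turn it). A spring ratchet joins ring and core: below 0.4 N m they turn as one (5 degrees of give); at 0.4 N m the ring clicks round by 12 degrees, the torque dropping to near 0, then rising again to the next click.
- cap_mark (a point): Orange mark on top of the cap's grip ring, 20 mm from the axis, 37.5 mm above the underside. It turns with the ring. At the start it is on the cap's +x axis, in line with the white stripe; each click clockwise (from above) takes it 12 degrees clockwise of that axis.
- tank: Red steel fuel tank, 200 x 150 mm, fixed to the bench on wooden bearers, top at 100 mm. Origin: centre of its underside at bench height; x along the long side. A steel filler neck, 50 mm across, 20 mm high, stands on it 30 mm from the centre towards -x; on the other half a low brass vent (20 mm across, 11 mm high).
- tank_mouth (a point): Centre of the filler's mouth, on top of the lip, 120 mm above the bench; axes as the tank's. The aluminium lip is 4 mm thick, bore 32 mm; below it the neck is 44 mm wide and 20 mm deep overall. Cap dropped in with its lugs in the notches: its ring lies on the lip, its underside 13.5 mm below this point. Lugs on the lip: 9.5 mm higher. Pushing the filler over 60 N bends it.
- tank_notch (a point): Middle of the notch in the filler's lip on the tank's +x side, 18 mm from the mouth's centre; a like notch lies on -x. 16 mm wide at the bore, wider outwards, white dashes beside them. The dropped cap turns freely clockwise (from above), lugs under the lip with 1.5 mm of play, to a hidden stop 0.55 to 1.5 rad on, only felt as torque. Anticlockwise it is blocked within about 12 degrees.
- bottle: Clear plastic water bottle with a blue cap, 66 mm across, 200 mm high, standing. Origin: centre of its underside. Leave alone.
- oil_tin: Tin of wood oil, white with a copper-brown band, 76 mm across, 110 mm high, standing. Origin: centre of its underside. Leave alone.
- screwdriver: Screwdriver with a red handle, 200 mm long along its x axis, 26 mm thick, lying. Origin: under its middle. Leave alone.
- pencil: Flat red carpenter's pencil, 175 mm long along its x axis, 16 x 9 mm, lying. Origin: centre of its underside. Leave alone.
Not all that is in view belongs to the job. Of the things like the cap, leave any that is yellow; of the rest the larger one is meant.

How it is judged:
By the outcome, as a careful person would: the job done as asked, in the order asked, and still so for the second after the job is handed in, with the robot touching nothing.
It also fails if it takes over 67 s, if anything falls off the work surface, if the arm or the gripper's body presses on something with over 40 N, if the wrist force passes 120 N, or if a joint passes its speed limit or range.

### The arm

A 6-joint arm with a two-finger parallel gripper is mounted at the origin on the work surface. World frame = base frame: x ahead of the robot, y to its left, z up, the work surface at z = 0. Lengths are in m, angles in rad, forces in N, time in s.
With the tool pointing down it reaches from about 0.425 to 1.125 m from the base axis. Payload 14.9 kg.
Tool frame: the origin (TCP) lies between the finger pads; the fingertips stand 25 mm ahead of it and the grasp point (between the pads) lies 6 mm ahead of it (env.tcp_to_tips is the distance from the TCP to the fingertips, in m); y points along the fingers, x is the direction in which the jaws open and shut, and the axes are right-handed (so a half turn about y gives the same grasp; the last joint's range is limited). The gripper opens to 91 mm and grips with 3 to 60 N. Pads are 32 mm wide; open, the fingers measure 118 mm over their backs; the gripper's body (76 mm by 178 mm) begins 60 mm behind the grasp point.
Start: joints at [1.279, 0.379, 1.734, -0, 1.028, -0.033], TCP at [0.179, 0.677, 0.239] pointing down, gripper open.
Joint ranges: [-2.77, 2.77], [-0.74, 2.19], [0, 2.66], [-1.06, 4.2], [0.31, 2.87], [-3.08, 3.08]. Speed limits (rad/s): [1.89, 1.89, 2.39, 3.14, 3.14, 3.14].

### API

Orientations are given as [roll, pitch, yaw] about the fixed x, y, z axes, in that order (R = Rz(yaw) Ry(pitch) Rx(roll)).
In Python, from workcell import status, optics, job_done, env gives the robot as it stands. The module is installed in compiled form; this text tells all that it offers.
- The arm moves only by the shell command python3 -m jog 'ROWS' [OPENING]. ROWS is JSON, a list of rows, each an object with "translation": the shift along the tool's x, y, z in cm, a list of three; "angular": the turn, a rotation vector about the tool's x, y, z in rad, a list of three. A call has 1 to 5 rows; each row is the pose to reach, as a shift and turn from the pose commanded when the call began, along the tool's axes at that moment; what a row does not reach only later rows make up. A row lasts 1/8 s, in which the tool goes at most 62.5 mm and 10.7 degrees, less where a joint would pass 70% of its speed; a pose out of reach is approached as far as the arm can. A call with a gripper value outside its range is refused whole. OPENING is the opening in per cent of the stroke, from 0 (shut) to 100 (fully open), set as the call begins (- or left out, the last holds). The fingers move at their own pace and stop on an object; the grip force is fixed at half the most. Time passes only in rows, so rows that repeat a pose let the fingers close. It gives the time, the measured TCP pose, the force and the opening at its end, in the units of the state.
- status.get_state(): the state, without advancing time (a new reading comes with each control period).
- optics.camera(name): name is "scene" or "side" or "wrist"; returns the picture (400x640x3 uint8, blue, green, red); there is no depth.
- optics.camera_info(name): a dict with "fx", "fy", "cx", "cy" (pixels), "world_from_camera" (4x4, takes a point from camera to world coordinates). Camera axes: x right, y down, z forward; pixel columns grow to the right and rows downward; lengths in m; the calibration is good to about 2 mm. A picture is of the moment at which its call begins: read the wrist's pose just before it. camera_info takes no time and is no camera call; for the wrist camera it gives the pose at the moment of the call.
- job_done(): hands the job in, once; it reports no verdict.
The state is a dict: "clock": time; "q": joint angles; "qd": joint speeds; "joint_efforts": joint torques, N m; "ee_pos": TCP position; "tool_rot": TCP orientation; "contact_force": force on the tool from outside, world axes, zero at the start; "ft_torque": the same for the moment, N m; "finger_gap": finger opening in m.
Only numpy, scipy, OpenCV 4.12 (cv2) and the standard library are available. Lean on these libraries where they do the work, as an engineer would, in place of code of your own. Each camera call takes 0.05 s, during which the arm holds its last target.

## Working session

There is one attempt and no reset: what is moved stays moved. The work goes in short steps, Python scripts to look and compute and a shell command to move; the robot and the scene stay as the last step left them, time stands still between calls to the robot, and variables do not carry over. Pictures are saved under pics/ and viewed, and the job is handed in when it is done.

```bash
mkdir -p pics
python3 - <<'E'
from workcell import status, optics, env
import cv2
print(status.get_state())
for n in ["scene","side","wrist"]:
    i=optics.camera_info(n); print(n,i)
    cv2.imwrite(f"pics/{n}0.png",optics.camera(n))
E
```

```text
{'clock': 0.0, 'q': array([ 1.27872808e+00,  3.79396013e-01,  1.73478406e+00,  1.23458454e-05,
        1.02852513e+00, -3.32969182e-02]), 'qd': array([ 0.0017766 ,  0.00067768,  0.00058818, -0.0016725 , -0.00040988,
       -0.00079128]), 'joint_efforts': array([-7.33207198e-04, -7.63689995e+01, -4.34391224e+01,  6.50406280e-02,
        4.23604867e-02, -1.35889818e-04]), 'ee_pos': array([0.17901724, 0.67633156, 0.2382954 ]), 'tool_rot': array([-1.57074873e+00,  1.11157327e-03,  1.31201864e+00]), 'contact_force': array([ 0.13233507,  0.34745454, -0.51122629]), 'ft_torque': array([ 0.01881766,  0.00653082, -0.0182199 ]), 'finger_gap': 0.09120356062148922}
scene {'fx': 405.37906804920624, 'fy': 405.37906804920624, 'cx': 317.30200676134217, 'cy': 200.92190222614187, 'world_from_camera': array([[-0.36913582,  0.66270073, -0.65158766,  1.06054775],
       [ 0.92919811,  0.24946982, -0.27268237,  0.32833705],
       [-0.01815535, -0.70611086, -0.70786852,  0.64763592],
       [ 0.        ,  0.        ,  0.        ,  1.        ]])}
side {'fx': 374.37198399939604, 'fy': 374.37198399939604, 'cx': 312.73575143886296, 'cy': 200.47829097665206, 'world_from_camera': array([[-0.98438495, -0.08117456,  0.15619529,  0.39526588],
       [-0.17469231,  0.55964521, -0.810111  ,  0.81224235],
       [-0.02165354, -0.82474719, -0.5650869 ,  0.60438564],
       [ 0.        ,  0.        ,  0.        ,  1.        ]])}
wrist {'fx': 311.9868634275854, 'fy': 311.9868634275854, 'cx': 315.50501906902883, 'cy': 194.78356462278796, 'world_from_camera': array([[ 0.25495418,  0.93191979,  0.25792224,  0.10531161],
       [ 0.96695139, -0.24520908, -0.06983928,  0.69607692],
       [-0.00183973,  0.26720408, -0.96363821,  0.38427557],
       [ 0.        ,  0.        ,  0.        ,  1.        ]])}
```

View pics/scene0.png

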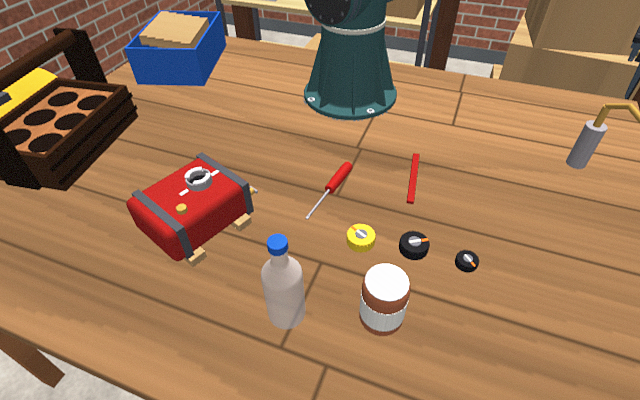

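View pics/side0.png

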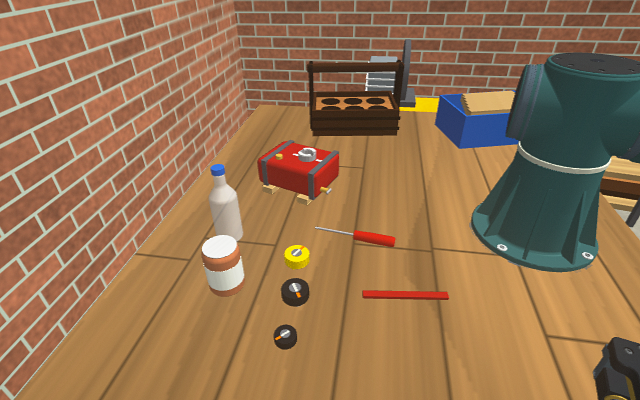

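View pics/wrist0.png

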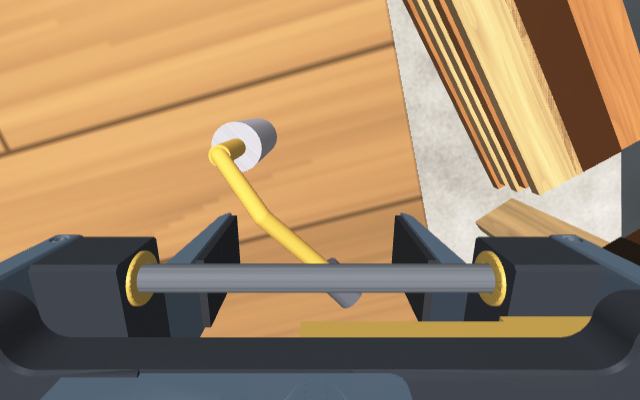

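Candidates in the scene view are the yellow cap (361,236), the larger black cap (414,244) and the smaller black cap (467,260). By the rule it is the one at (414,244). I'll confirm that in enlarged crops.

Run:
```python
import cv2, numpy as np
s=cv2.imread('pics/scene0.png'); d=cv2.imread('pics/side0.png')
def c(im,x,y,w,h,k): return cv2.resize(im[y:y+h,x:x+w],None,fx=k,fy=k,interpolation=cv2.INTER_CUBIC)
cv2.imwrite('pics/caps.png',np.vstack([c(s,340,215,150,60,5),np.pad(c(d,260,235,100,60,5),((0,0),(0,250),(0,0)))]))
cv2.imwrite('pics/tank.png',np.vstack([c(s,125,145,140,60,5)[:, :700],c(d,250,130,140,60,5)[:, :700]]))
```

```text
(no output)
```

View pics/caps.png

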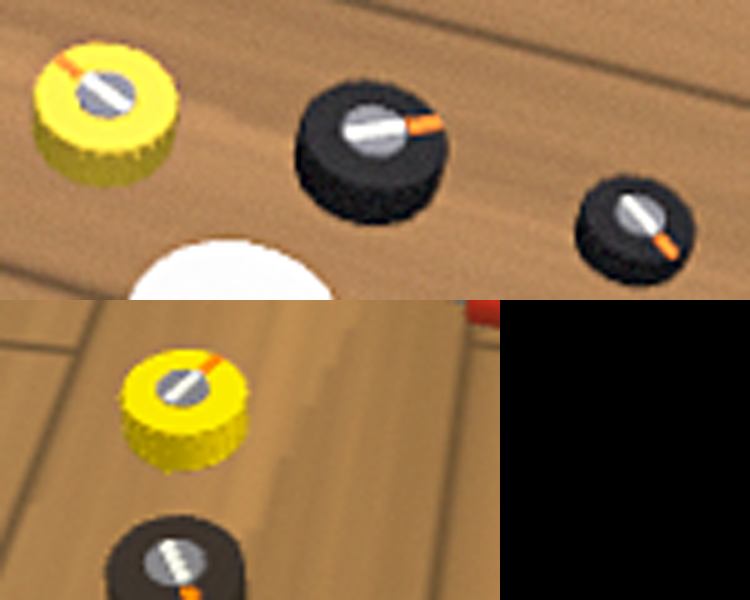

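View pics/tank.png

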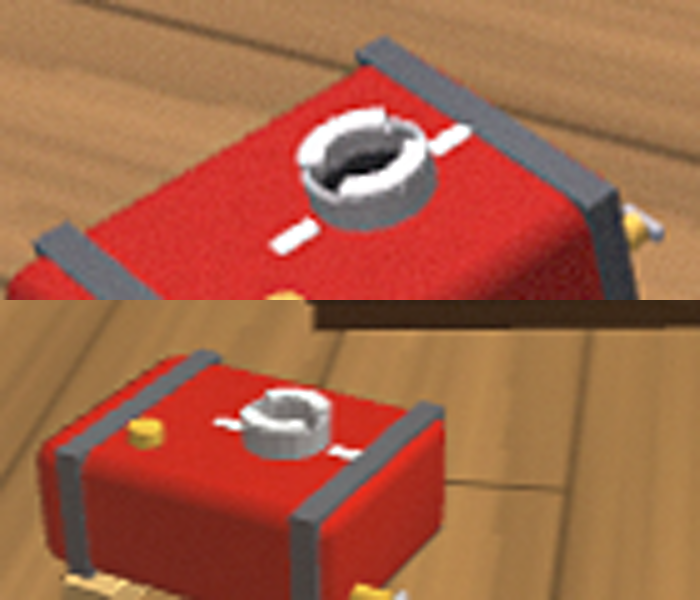

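The larger black cap at (414,244) is confirmed: it isn't yellow, and it is clearly larger than the black one at (467,260). Next I'll measure its pose and the tank's.

```bash
cat > h.py <<'E'
import numpy as np
from workcell import status, optics
def ray(info,u,v):
    T=info["world_from_camera"]; d=np.array([(u-info["cx"])/info["fx"],(v-info["cy"])/info["fy"],1.])
    return T[:3,3],T[:3,:3]@d
def atz(info,u,v,z):
    o,d=ray(info,u,v); return o+d*(z-o[2])/d[2]
def proj(info,p):
    T=info["world_from_camera"]; c=T[:3,:3].T@(np.asarray(p)-T[:3,3]); return info["fx"]*c[0]/c[2]+info["cx"],info["fy"]*c[1]/c[2]+info["cy"]
E
python3 - <<'E'
from h import *
S=optics.camera_info("scene");D=optics.camera_info("side")
for n,a in dict(hub=(415,241.2,.039),mark=(424.9,240,.0375),mouth=(198.6,176,.12),dplus=(184,192.4,.1),dminus=(215.2,172.8,.1),vent=(181.5,208,.11)).items(): print(n,atz(S,*a))
for n,a in dict(hub=(295,287.4,.039),mouth=(307.2,151.6,.12),dplus=(295.8,154.8,.1),dminus=(319,161,.1)).items(): print('side',n,atz(D,*a))
E
```

```text
hub [0.53569003 0.30970248 0.039     ]
mark [0.52470883 0.32677352 0.0375    ]
mouth [ 0.5928702  -0.12002048  0.12      ]
dplus [ 0.62682985 -0.13674009  0.1       ]
dminus [ 0.55452957 -0.11025259  0.1       ]
vent [ 0.67179888 -0.10803221  0.11      ]
side hub [0.5329421  0.30945604 0.039     ]
side mouth [ 0.58744595 -0.12094491  0.12      ]
side dplus [ 0.624488   -0.13508297  0.1       ]
side dminus [ 0.55157878 -0.10702552  0.1       ]
```

Run:
```python
from h import *
S=optics.camera_info("scene");D=optics.camera_info("side")
for n,a in dict(tin=(386,278,.11),bottle=(278,240,.2),yel=(361,234,.039),small=(467,258,.03),pen1=(416,154,.009),pen2=(410,202,.009),sdh=(347,166,.02),sdt=(308,217,.005)).items(): print(n,atz(S,*a))
for n,a in dict(tin=(220,246,.11),bottle=(218,168,.2)).items(): print('side',n,atz(D,*a))
s=status.get_state()
from scipy.spatial.transform import Rotation as R
M=R.from_euler('xyz',s['tool_rot']).as_matrix(); print(M)
d=np.array([.534,.310,.15])-s['ee_pos']; print(M.T@d)
```

```text
tin [0.68643146 0.28522139 0.11      ]
bottle [0.74142502 0.1324857  0.2       ]
yel [0.55512117 0.20766122 0.039     ]
small [0.53351085 0.40844573 0.03      ]
pen1 [0.23189817 0.25204666 0.009     ]
pen2 [0.4037184  0.27507466 0.009     ]
sdh [0.34835519 0.10946699 0.02      ]
sdt [0.52156458 0.08008466 0.005     ]
side tin [0.68752439 0.28880829 0.11      ]
side bottle [0.73691389 0.13741499 0.2       ]
[[ 2.55874676e-01 -2.30420863e-04 -9.66709934e-01]
 [ 9.66709604e-01 -7.99359165e-04  2.55874779e-01]
 [-8.31707333e-04 -9.99999654e-01  1.82142942e-05]]
[-0.26334242  0.08864472 -0.43687269]
```

```bash
python3 -m jog '[{"translation":[0,-6,0],"angular":[0,0,0]},{"translation":[-6,-6,-10],"angular":[0,0.3,0]},{"translation":[-12,-6,-20],"angular":[0,0.6,0]},{"translation":[-18,-4,-30],"angular":[0,0.75,0]},{"translation":[-24,-2,-40],"angular":[0,0.9,0]}]' 100
python3 - <<'E'
from h import *
from scipy.spatial.transform import Rotation as R
s=status.get_state(); M=R.from_euler('xyz',s['tool_rot']).as_matrix()
print(M.T@(np.array([.534,.310,.20])-s['ee_pos']), s['tool_rot'])
E
```

```text
clock: 0.78
ee_pos: [0.354, 0.4965, 0.2857]
tool_rot: [-1.571, -0.0, 0.556]
contact_force: [0.8, 0.7, -0.5]
finger_gap: 0.0914
[ 0.05438498  0.08571033 -0.25338592] [-1.57068196e+00 -3.68334508e-04  5.56103856e-01]
```

```bash
python3 -m jog '[{"translation":[1.5,2,-6],"angular":[0,0.18,0]},{"translation":[3,4,-12],"angular":[0,0.36,0]},{"translation":[4.5,6,-18],"angular":[0,0.42,0]},{"translation":[4.5,6,-20],"angular":[0,0.42,0]},{"translation":[4.5,6,-20],"angular":[0,0.42,0]}]'
python3 - <<'E'
from h import *
import cv2
from scipy.spatial.transform import Rotation as R
s=status.get_state(); M=R.from_euler('xyz',s['tool_rot']).as_matrix()
print(s['ee_pos'],s['tool_rot'],M.T@(np.array([.534,.310,.20])-s['ee_pos']))
W=optics.camera_info("wrist"); cv2.imwrite("pics/w1.png",optics.camera("wrist"))
np.save('w1.npy',W['world_from_camera']); print(proj(W,[.534,.310,.039]))
E
```

```text
clock: 1.4
ee_pos: [0.4983, 0.3513, 0.2252]
tool_rot: [-1.571, 0.001, 0.14]
contact_force: [-0.2, 0.3, -0.1]
finger_gap: 0.0915
[0.49830944 0.35134816 0.22518862] [-1.57128660e+00  8.58988416e-04  1.39646968e-01] [ 0.02960935  0.02518571 -0.0459012 ]
(np.float64(342.53949073440083), np.float64(219.7232534017374))
```

View pics/w1.png

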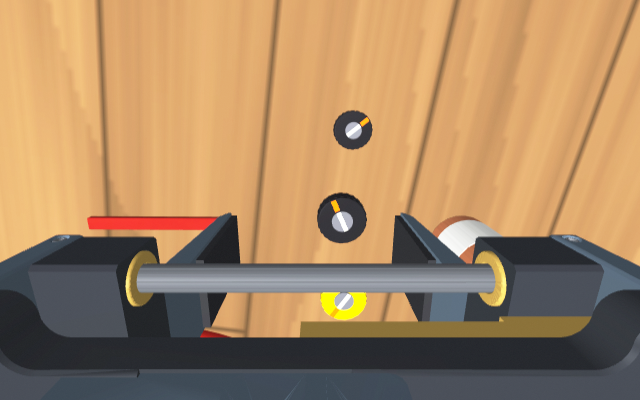

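Run:
```python
import cv2
a=cv2.imread('pics/w1.png')[185:250,305:380]; cv2.imwrite('pics/w1c.png',cv2.resize(a,None,fx=8,fy=8,interpolation=cv2.INTER_CUBIC))
```

```text
(no output)
```

View pics/w1c.png

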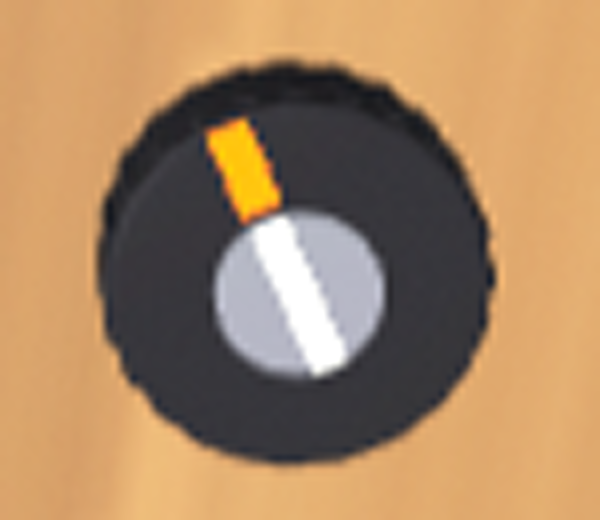

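Run:
```python
from h import *
W=optics.camera_info("wrist"); W['world_from_camera']=np.load('w1.npy')
f=lambda x,y,z: atz(W,305+x/8-.44,185+y/8-.44,z)
h=f(300,293,.039); a=f(270,220,.039); b=f(330,372,.039); m=f(228,123,.0375); mi=f(262,215,.0375); print(h,a,b,m,(a+b)/2)
g=lambda v: np.degrees(np.arctan2(v[1],v[0]))
print(g(a-b),g(m-h),g(m-mi))
from scipy.spatial.transform import Rotation as R
s=status.get_state(); M=R.from_euler('xyz',s['tool_rot']).as_matrix()
for z in (.06,.034): print(s['clock'],s['ee_pos'],s['tool_rot'],M.T@(np.array([h[0],h[1],z])-s['ee_pos']))
```

```text
[0.53374935 0.30819064 0.039     ] [0.5278118  0.31834394 0.039     ] [0.53993899 0.29696102 0.039     ] [0.5199265  0.33110859 0.0375    ] [0.5338754  0.30765248 0.039     ]
119.55947471733131 121.0960852919532 118.33234199773992
1.45 [0.4977532  0.35234695 0.22553253] [-1.57090583e+00  4.44917228e-04  1.40629833e-01] [ 0.0295252   0.16552475 -0.04874773]
1.45 [0.4977532  0.35234695 0.22553253] [-1.57090583e+00  4.44917228e-04  1.40629833e-01] [ 0.02953677  0.19152475 -0.04874488]
```

```bash
python3 -m jog '[{"translation":[2,4,-3.5],"angular":[0,0.14,0]},{"translation":[2.95,8,-4.87],"angular":[0,0.14,0]},{"translation":[2.95,10,-4.87],"angular":[0,0.14,0]},{"translation":[2.95,10,-4.87],"angular":[0,0.14,0]},{"translation":[2.95,10,-4.87],"angular":[0,0.14,0]}]'
python3 - <<'E'
from h import *
import cv2
W=optics.camera_info("wrist"); cv2.imwrite("pics/w2.png",optics.camera("wrist")); np.save('w2.npy',W['world_from_camera'])
a=cv2.imread('pics/w2.png')[190:290,270:390]; cv2.imwrite('pics/w2c.png',cv2.resize(a,None,fx=6,fy=6,interpolation=cv2.INTER_CUBIC))
s=status.get_state();print(s['ee_pos'],s['tool_rot'])
E
```

```text
clock: 2.08
ee_pos: [0.5339, 0.3099, 0.1271]
tool_rot: [-1.57, -0.001, 0.003]
contact_force: [0.5, -0.0, -0.1]
finger_gap: 0.0913
[0.53399856 0.30987035 0.12726796] [-1.56979944 -0.00179945  0.00306909]
```

View pics/w2c.png

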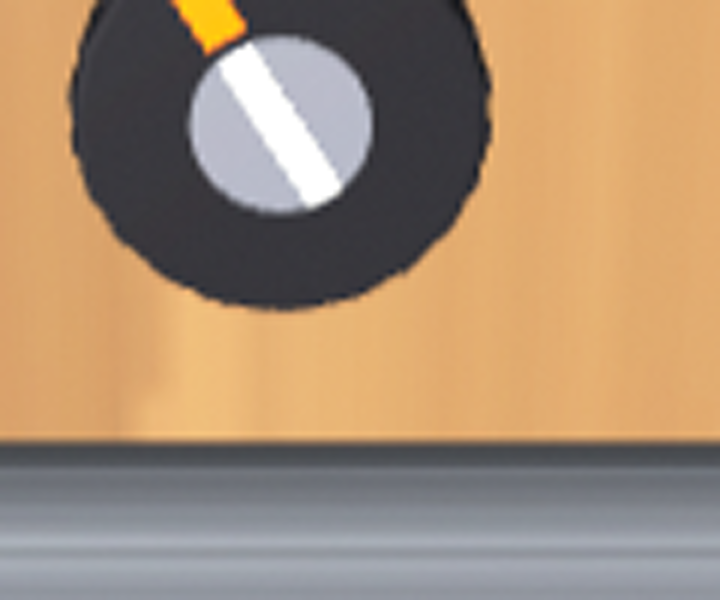

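Run:
```python
from h import *
W=optics.camera_info("wrist"); W['world_from_camera']=np.load('w2.npy')
f=lambda x,y,z: atz(W,270+x/6-.42,190+y/6-.42,z)
h=f(281,125,.039); a=f(235,50,.039); b=f(324,197,.039); print(h,a,b)
print(np.degrees(np.arctan2(*(a-b)[[1,0]])))
s=status.get_state(); print(s['ee_pos'],h-s['ee_pos'])
```

```text
[0.53386156 0.30779338 0.039     ] [0.52782421 0.31804228 0.039     ] [0.53963283 0.29773358 0.039     ]
120.17614081205504
[0.53399856 0.30987035 0.12726796] [-0.000137   -0.00207697 -0.08826796]
```

```bash
python3 -m jog '[{"translation":[0,4,-0.2],"angular":[0,0,0]},{"translation":[0,7,-0.2],"angular":[0,0,0]},{"translation":[0,9.1,-0.2],"angular":[0,0,0]},{"translation":[0,9.1,-0.2],"angular":[0,0,0]},{"translation":[0,9.1,-0.2],"angular":[0,0,0]}]'; python3 -c "
from h import *
import cv2
cv2.imwrite('pics/w3.png',optics.camera('wrist'));s=status.get_state();print(s['ee_pos'],s['tool_rot'])"
```

```text
clock: 2.75
ee_pos: [0.5344, 0.3072, 0.0359]
tool_rot: [-1.57, -0.001, 0.002]
contact_force: [0.3, -0.4, 0.1]
finger_gap: 0.0913
[0.53449325 0.30721977 0.03606293] [-1.56992126 -0.00162952  0.0020369 ]
```

View pics/w3.png

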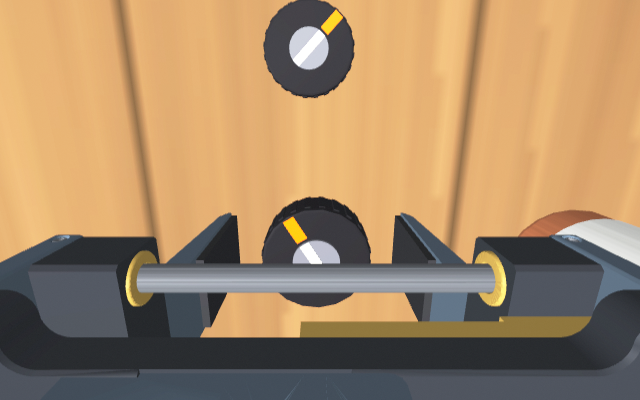

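The target cap (316,255) sits centred between the open jaws, so I'll close on it.

```bash
python3 -m jog '[{"translation":[0,0,0],"angular":[0,0,0]},{"translation":[0,0,0],"angular":[0,0,0]},{"translation":[0,0,0],"angular":[0,0,0]},{"translation":[0,0,0],"angular":[0,0,0]},{"translation":[0,0,0],"angular":[0,0,0]}]' 0;python3 -m jog '[{"translation":[0,0,0],"angular":[0,0,0]},{"translation":[0,0,0],"angular":[0,0,0]}]'; python3 -c "
from h import *
import cv2
cv2.imwrite('pics/w4.png',optics.camera('wrist'));s=status.get_state();print(s)"
```

```text
clock: 3.42
ee_pos: [0.5338, 0.3067, 0.0348]
tool_rot: [-1.571, -0.0, 0.002]
contact_force: [-0.1, -0.0, 1.5]
finger_gap: 0.0551
clock: 3.68
ee_pos: [0.5338, 0.3067, 0.0348]
tool_rot: [-1.571, -0.0, 0.002]
contact_force: [-0.7, -0.0, 2.9]
finger_gap: 0.0551
{'clock': 3.725, 'q': array([ 4.83706125e-01,  5.49812060e-01,  1.95193843e+00, -1.94834713e-05,
        6.39765042e-01,  4.81767007e-01]), 'qd': array([-0.00050619,  0.00063867,  0.00012187,  0.00107279, -0.00080211,
        0.00018796]), 'joint_efforts': array([ 1.57746943e-01, -7.34620929e+01, -2.79684484e+01,  8.79198569e-02,
       -7.99308275e-02,  1.63430304e-03]), 'ee_pos': array([0.53377551, 0.30672483, 0.03480141]), 'tool_rot': array([-1.57077090e+00, -7.37375302e-05,  1.95474759e-03]), 'contact_force': array([-0.00940376, -0.37974529,  2.18345991]), 'ft_torque': array([-0.1193259 ,  0.09209651, -0.02417952]), 'finger_gap': 0.0551648933578078}
```

View pics/w4.png

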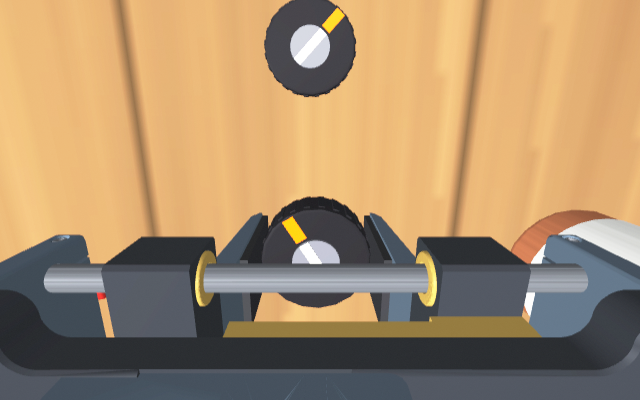

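```bash
python3 -m jog '[{"translation":[0,-3,0],"angular":[0,0,0]},{"translation":[0,-9,0],"angular":[0,0,0]},{"translation":[0,-15,0],"angular":[0,0,0]},{"translation":[0,-21.5,-3],"angular":[0,-0.1,0]},{"translation":[0,-21.5,-9],"angular":[0,-0.25,0]}]'; python3 -c "
from h import *
import cv2
cv2.imwrite('pics/w5.png',optics.camera('wrist'));s=status.get_state();print(s['ee_pos'],s['tool_rot'],s['contact_force'],s['ft_torque'],s['finger_gap'])
from scipy.spatial.transform import Rotation as R
M=R.from_euler('xyz',s['tool_rot']).as_matrix()
print(M.T@(np.array([.643,-.19,.25])-s['ee_pos']))"
```

```text
clock: 4.35
ee_pos: [0.5355, 0.2194, 0.2537]
tool_rot: [-1.57, -0.007, 0.259]
contact_force: [0.5, -0.0, -3.5]
finger_gap: 0.0552
[0.53412536 0.21306577 0.25212743] [-1.57211454 -0.00262236  0.26982737] [ 3.53949118 -2.65301294 -1.25963864] [-0.25240175 -0.15491209  0.04025634] 0.055619632787121884
[-0.0025136   0.00267121 -0.41750063]
```

View pics/w5.png

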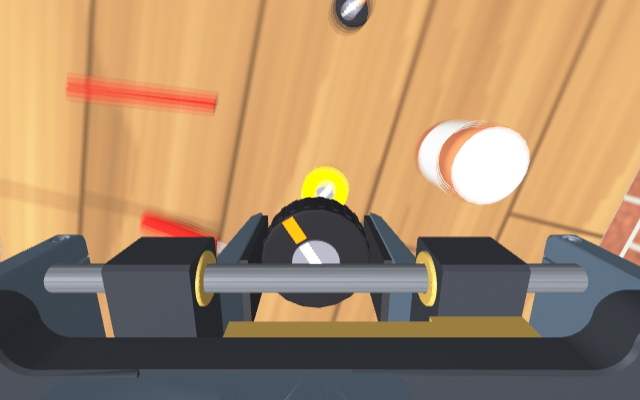

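```bash
python3 -m jog '[{"translation":[0,0,-6],"angular":[0,-0.1,0]},{"translation":[0,0,-12],"angular":[0,-0.2,0]},{"translation":[0,0,-18],"angular":[0,-0.3,0]},{"translation":[0,0,-24],"angular":[0,-0.42,0]},{"translation":[0,0,-30],"angular":[0,-0.42,0]}]'; python3 -c "
from h import *
s=status.get_state()
from scipy.spatial.transform import Rotation as R
M=R.from_euler('xyz',s['tool_rot']).as_matrix()
print(s['tool_rot'],M.T@(np.array([.643,-.19,.25])-s['ee_pos']))"
```

```text
clock: 5.03
ee_pos: [0.6086, -0.0739, 0.2491]
tool_rot: [-1.57, 0.0, 0.674]
contact_force: [0.5, 0.4, -1.3]
finger_gap: 0.0554
[-1.57035087e+00  3.30519998e-04  6.73516583e-01] [-0.04550694 -0.00090509 -0.11218392]
```

```bash
python3 -m jog '[{"translation":[-2,0,-5.5],"angular":[0,0,0]},{"translation":[-4,0,-10.5],"angular":[0,0,0]},{"translation":[-4,0,-10.5],"angular":[0,0,0]},{"translation":[-4,0,-10.5],"angular":[0,0,0]}]'; python3 -c "
from h import *
import cv2
W=optics.camera_info('wrist');cv2.imwrite('pics/w6.png',optics.camera('wrist'));np.save('w6.npy',W['world_from_camera']);s=status.get_state();print(s['ee_pos'],s['tool_rot'],s['contact_force'],s['ft_torque'],s['finger_gap'])
print(proj(W,[.59,-.1205,.12]))"
```

```text
clock: 5.52
ee_pos: [0.6422, -0.1787, 0.2488]
tool_rot: [-1.57, 0.001, 0.671]
contact_force: [0.4, -0.0, -1.9]
finger_gap: 0.0555
[ 0.64223988 -0.1781599   0.24899837] [-1.56979895e+00  4.81100749e-04  6.72321583e-01] [-0.24709325  0.88581817 -1.32866965] [-0.06016143  0.00735856  0.01408874] 0.055290199236464804
(np.float64(310.94865940934073), np.float64(105.99299731379253))
```

View pics/w6.png

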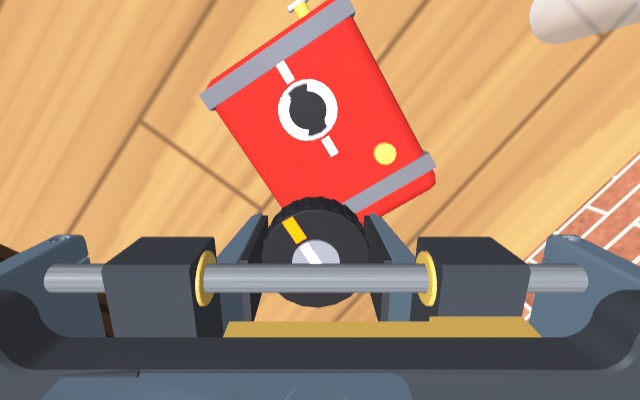

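Run:
```python
import cv2
a=cv2.imread('pics/w6.png')[55:165,260:370]; cv2.imwrite('pics/w6c.png',cv2.resize(a,None,fx=5,fy=5,interpolation=cv2.INTER_CUBIC))
a=cv2.imread('pics/w6.png')[195:275,255:380]; cv2.imwrite('pics/w6d.png',cv2.resize(a,None,fx=5,fy=5,interpolation=cv2.INTER_CUBIC))
```

```text
(no output)
```

View pics/w6c.png

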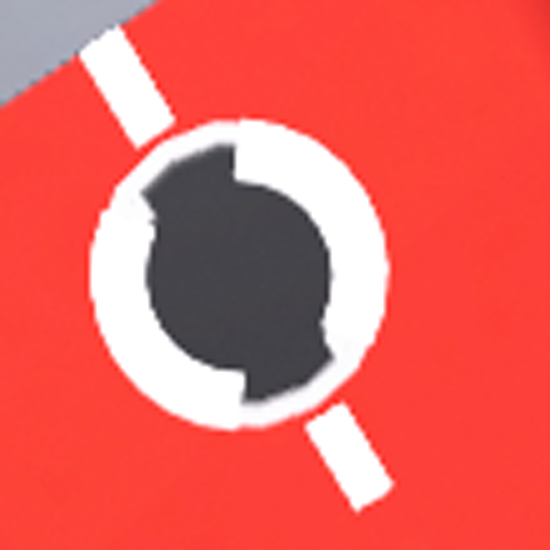

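View pics/w6d.png

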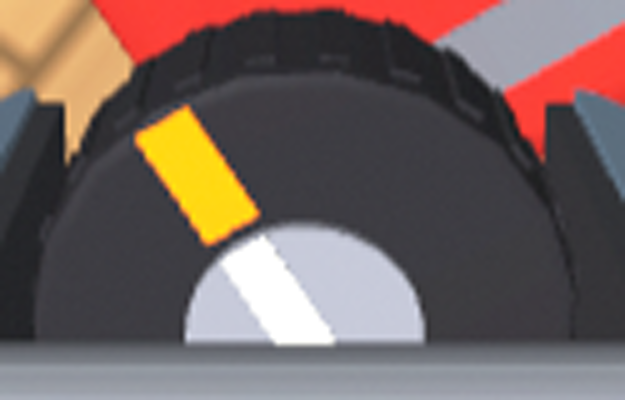

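Run:
```python
from h import *
from scipy.spatial.transform import Rotation as R
W=optics.camera_info("wrist"); W['world_from_camera']=np.load('w6.npy')
f=lambda x,y,z: atz(W,260+x/5-.4,55+y/5-.4,z)
g=lambda v: np.degrees(np.arctan2(v[1],v[0]))
m=f(239.5,275,.12); print('mouth',m, 'outer',f(239,274,.12), 'bore diam',np.linalg.norm(f(147,275,.12)-f(332,275,.12)))
d1=f(128,87,.1); d2=f(350,456,.1); print('dash',d1,d2,(d1+d2)/2,g(d2-d1))
n1=f(188,168,.12);n2=f(290,379,.12);print('notch',(n1+n2)/2,g(n2-n1))
f=lambda x,y,z: atz(W,255+x/5-.4,195+y/5-.4,z)
s=status.get_state(); p=s['ee_pos']; z=p[2]
h=f(305,340,z+.0042); a=f(162,121,z+.0027); b=f(233.5,229.5,z+.0027); c=f(243,248,z+.0042); e=f(303,345,z+.0042)
print('tcp',p,'hub',h,'mark ang',g(a-b),g(a-h),'stripe',g(c-e))
print('yaw',np.degrees(s['tool_rot'][2]))
```

```text
mouth [ 0.5895348  -0.12463863  0.12      ] outer [ 0.58936711 -0.12456262  0.12      ] bore diam 0.031440169100765275
dash [ 0.55393487 -0.11207015  0.1       ] [ 0.62567217 -0.13788737  0.1       ] [ 0.58980352 -0.12497876  0.1       ] -19.793070926334444
notch [ 0.58961934 -0.12464046  0.12      ] -25.167694643890947
tcp [ 0.64223988 -0.1781599   0.24899837] hub [ 0.64081946 -0.17776901  0.25319837] mark ang 159.3871133865334 160.01307037906875 stripe 157.76688842697845
yaw 38.52118920354915
```

```bash
cat > to.py <<'E'
import sys
from h import *
from scipy.spatial.transform import Rotation as R
s=status.get_state(); M=R.from_euler('xyz',s['tool_rot']).as_matrix()
t=np.array([float(v) for v in sys.argv[1:4]])
print(s['clock'],'pos',s['ee_pos'].round(4),'yaw',s['tool_rot'].round(4),'d_cm',(100*M.T@(t-s['ee_pos'])).round(2))
print('F',s['contact_force'].round(2),'T',s['ft_torque'].round(3),'gap',round(s['finger_gap'],4),'q6',s['q'][5].round(3))
E
python3 to.py .5908 -.125 .170
```

```text
5.575 pos [ 0.6422 -0.1782  0.249 ] yaw [-1.5698e+00  5.0000e-04  6.7230e-01] d_cm [-0.71  7.91  7.35]
F [-0.25  0.89 -1.33] T [-0.06   0.007  0.014] gap 0.0553 q6 -0.978
```

```bash
python3 -m jog '[{"translation":[-0.4,1.5,4],"angular":[0,0,0]},{"translation":[-0.7,4,7.3],"angular":[0,0,0]},{"translation":[-0.7,7.5,7.3],"angular":[0,0,0]},{"translation":[-0.7,7.9,7.3],"angular":[0,0,0]},{"translation":[-0.7,7.9,7.3],"angular":[0,0,0]}]'
python3 - <<'E'
from h import *
import cv2
S=optics.camera('scene')[100:240,120:280];D=optics.camera('side')[90:210,230:390]
cv2.imwrite('pics/a7.png',np.hstack([cv2.resize(S,(480,420),interpolation=cv2.INTER_CUBIC)[:,:],]))
cv2.imwrite('pics/b7.png',cv2.resize(D,None,fx=5,fy=5,interpolation=cv2.INTER_CUBIC))
E
python3 to.py .5908 -.125 .170
```

```text
clock: 6.2
ee_pos: [0.5923, -0.1259, 0.1713]
tool_rot: [-1.571, -0.0, 0.673]
contact_force: [1.3, -0.4, -1.1]
finger_gap: 0.0559
6.3 pos [ 0.5927 -0.1264  0.1719] yaw [-1.5722e+00 -1.1000e-03  6.7220e-01] d_cm [-0.07  0.19  0.23]
F [ 0.28 -0.58 -0.98] T [-0.061  0.065 -0.04 ] gap 0.0553 q6 -0.921
```

View pics/a7.png

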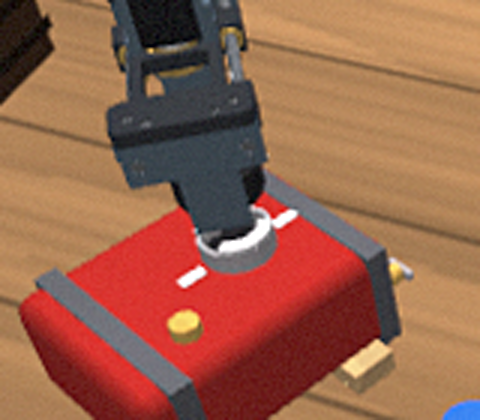

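View pics/b7.png

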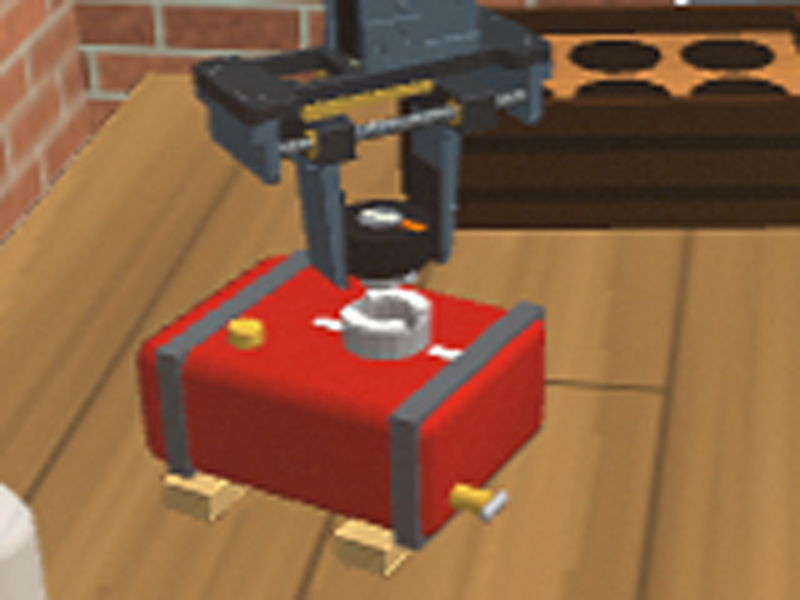

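Run:
```python
from h import *
D=optics.camera_info("side")
print(atz(D,306.0,132.7,.1762), atz(D,307.0,152.6,.12))
```

```text
[ 0.58968269 -0.12404654  0.1762    ] [ 0.58685492 -0.11481716  0.12      ]
```

```bash
python3 to.py .5905 -.1242 .158;  python3 -m jog '[{"translation":[-0.03,0.6,0.31],"angular":[0,0,0]},{"translation":[-0.03,1.4,0.31],"angular":[0,0,0]},{"translation":[-0.03,1.4,0.31],"angular":[0,0,0]}]';  python3 to.py .5905 -.1242 .153
python3 - <<'E'
from h import *
import cv2
S=optics.camera('scene')[120:200,150:250];D=optics.camera('side')[110:180,260:360]
cv2.imwrite('pics/a8.png',np.vstack([cv2.resize(S,None,fx=4,fy=4,interpolation=cv2.INTER_CUBIC),cv2.resize(D,None,fx=4,fy=4,interpolation=cv2.INTER_CUBIC)])[:600])
E
```

```text
6.3 pos [ 0.5927 -0.1264  0.1719] yaw [-1.5722e+00 -1.1000e-03  6.7220e-01] d_cm [-0.04  1.39  0.31]
F [ 0.28 -0.58 -0.98] T [-0.061  0.065 -0.04 ] gap 0.0553 q6 -0.921
clock: 6.68
ee_pos: [0.5892, -0.124, 0.1557]
tool_rot: [-1.57, 0.001, 0.672]
contact_force: [0.4, 1.2, -2.2]
finger_gap: 0.0554
6.675 pos [ 0.5892 -0.124   0.1557] yaw [-1.5699e+00  7.0000e-04  6.7190e-01] d_cm [ 0.09  0.27 -0.09]
F [ 0.44  1.22 -2.17] T [-0.064  0.07   0.025] gap 0.0554 q6 -0.918
```

View pics/a8.png

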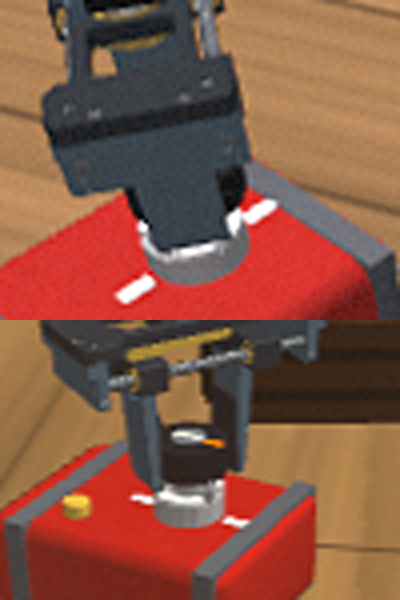

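```bash
python3 -m jog '[{"translation":[0.06,0,-0.06],"angular":[0,0,0]},{"translation":[0.06,0.3,-0.06],"angular":[0,0,0]},{"translation":[0.06,0.3,-0.06],"angular":[0,0,0]}]';  python3 to.py .5905 -.1242 .1413; python3 -m jog '[{"translation":[0,0.3,0],"angular":[0,0,0]},{"translation":[0,0.3,0],"angular":[0,0,0]}]';  python3 to.py .5905 -.1242 .1413; python3 to.py .5905 -.1242 .1413
```

```text
clock: 7.15
ee_pos: [0.5904, -0.1241, 0.1532]
tool_rot: [-1.57, 0.0, 0.672]
contact_force: [-0.8, -0.7, -1.9]
finger_gap: 0.0555
7.15 pos [ 0.5904 -0.1241  0.1532] yaw [-1.5705e+00  2.0000e-04  6.7200e-01] d_cm [ 0.    1.19 -0.02]
F [-0.85 -0.67 -1.87] T [-0.005  0.041 -0.004] gap 0.0555 q6 -0.918
clock: 7.4
ee_pos: [0.5904, -0.1241, 0.1502]
tool_rot: [-1.571, 0.0, 0.672]
contact_force: [0.2, -0.3, -1.7]
finger_gap: 0.0549
7.4 pos [ 0.5904 -0.1241  0.1502] yaw [-1.5706e+00  2.0000e-04  6.7200e-01] d_cm [ 0.01  0.89 -0.01]
F [ 0.19 -0.34 -1.68] T [-0.061 -0.021  0.053] gap 0.0549 q6 -0.918
7.4 pos [ 0.5904 -0.1241  0.1502] yaw [-1.5706e+00  2.0000e-04  6.7200e-01] d_cm [ 0.01  0.89 -0.01]
F [ 0.19 -0.34 -1.68] T [-0.061 -0.021  0.053] gap 0.0549 q6 -0.918
```

```bash
for i in 1 ; do python3 -m jog '[{"translation":[0,0.2,0],"angular":[0,0,0]},{"translation":[0,0.2,0],"angular":[0,0,0]}]'; done; python3 to.py .5905 -.1242 .1413; python3 -m jog '[{"translation":[0,0.2,0],"angular":[0,0,0]},{"translation":[0,0.2,0],"angular":[0,0,0]}]';  python3 to.py .5905 -.1242 .1413
```

```text
clock: 7.65
ee_pos: [0.5905, -0.1241, 0.1484]
tool_rot: [-1.571, 0.0, 0.672]
contact_force: [0.3, -0.4, -2.1]
finger_gap: 0.0554
7.65 pos [ 0.5905 -0.1241  0.1484] yaw [-1.5707e+00  1.0000e-04  6.7200e-01] d_cm [-0.    0.71 -0.01]
F [ 0.3  -0.4  -2.09] T [-0.1    0.047  0.005] gap 0.0554 q6 -0.918
clock: 7.9
ee_pos: [0.5905, -0.1241, 0.1464]
tool_rot: [-1.571, 0.0, 0.672]
contact_force: [0.0, -0.2, -2.9]
finger_gap: 0.0552
7.9 pos [ 0.5905 -0.1241  0.1464] yaw [-1.5707e+00  1.0000e-04  6.7200e-01] d_cm [-0.    0.51 -0.01]
F [ 0.01 -0.21 -2.94] T [-0.105 -0.046 -0.035] gap 0.0552 q6 -0.918
```

```bash
python3 -m jog '[{"translation":[0,0.2,0],"angular":[0,0,0]},{"translation":[0,0.2,0],"angular":[0,0,0]}]'; python3 -m jog '[{"translation":[0,0.2,0],"angular":[0,0,0]},{"translation":[0,0.2,0],"angular":[0,0,0]}]';  python3 to.py .5905 -.1242 .1413
```

```text
clock: 8.15
ee_pos: [0.5905, -0.1241, 0.1444]
tool_rot: [-1.571, 0.0, 0.672]
contact_force: [0.9, 0.4, -1.3]
finger_gap: 0.0553
clock: 8.4
ee_pos: [0.5905, -0.1242, 0.1424]
tool_rot: [-1.571, 0.0, 0.672]
contact_force: [0.5, -0.2, -2.4]
finger_gap: 0.0552
8.4 pos [ 0.5905 -0.1242  0.1424] yaw [-1.5708  0.      0.6721] d_cm [-0.01  0.11 -0.  ]
F [ 0.48 -0.19 -2.39] T [-0.095 -0.113  0.034] gap 0.0552 q6 -0.918
```

```bash
python3 -m jog '[{"translation":[0,0.08,0],"angular":[0,0,0]},{"translation":[0,0.08,0],"angular":[0,0,0]}]'; python3 -m jog '[{"translation":[0,0.06,0],"angular":[0,0,0]},{"translation":[0,0.06,0],"angular":[0,0,0]}]';  python3 to.py .5905 -.1242 .1413
```

```text
clock: 8.65
ee_pos: [0.5905, -0.1242, 0.1417]
tool_rot: [-1.571, 0.0, 0.672]
contact_force: [-0.0, 0.9, -1.8]
finger_gap: 0.0554
clock: 8.9
ee_pos: [0.5906, -0.1241, 0.1414]
tool_rot: [-1.571, -0.0, 0.672]
contact_force: [-1.8, 0.2, 3.3]
finger_gap: 0.0555
8.9 pos [ 0.5906 -0.1241  0.1414] yaw [-1.5708 -0.      0.672 ] d_cm [-0.01  0.01  0.  ]
F [-1.83  0.21  3.29] T [-0.027  0.285 -0.003] gap 0.0555 q6 -0.918
```

```bash
python3 -m jog '[{"translation":[0,-0.04,0],"angular":[0,0,0]},{"translation":[-0.01,-0.04,0],"angular":[0,0.13,0]},{"translation":[-0.03,-0.04,0.01],"angular":[0,0.26,0]},{"translation":[-0.04,-0.04,0.01],"angular":[0,0.4,0]},{"translation":[-0.04,-0.04,0.01],"angular":[0,0.4,0]}]';  python3 to.py .5905 -.1242 .1413; python3 -c "
from h import *
import cv2
cv2.imwrite('pics/w9.png',optics.camera('wrist'))"
```

```text
clock: 9.52
ee_pos: [0.5903, -0.1244, 0.1415]
tool_rot: [-1.571, -0.0, 0.273]
contact_force: [1.8, -1.3, -1.3]
finger_gap: 0.0554
9.525 pos [ 0.5903 -0.1244  0.1415] yaw [-1.571e+00 -3.000e-04  2.727e-01] d_cm [0.03 0.02 0.02]
F [ 1.78 -1.34 -1.31] T [-0.292 -0.286  0.002] gap 0.0554 q6 -0.519
```

View pics/w9.png

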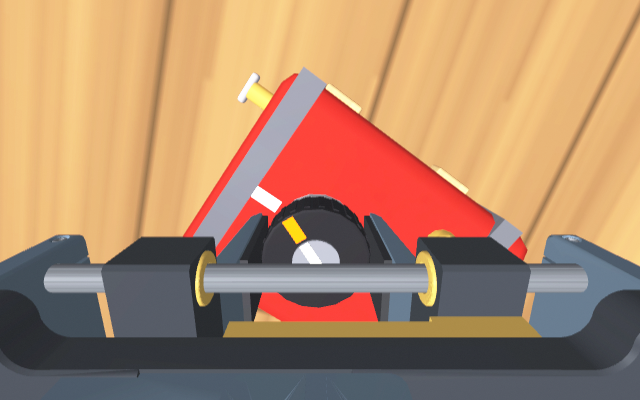

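```bash
cat > t.py <<'E'
from h import *
s=status.get_state(); print('   ->',s['clock'].__round__(3),'yaw',s['tool_rot'][2].round(3),'F',s['contact_force'].round(1),'T',s['ft_torque'].round(3),'gap',round(s['finger_gap'],4),'z',s['ee_pos'][2].round(4))
E
python3 -m jog '[{"translation":[-0.005,0,0],"angular":[0,0.05,0]},{"translation":[-0.005,0,0],"angular":[0,0.05,0]}]' >/dev/null; python3 t.py
python3 -m jog '[{"translation":[-0.005,0,0],"angular":[0,0.05,0]},{"translation":[-0.005,0,0],"angular":[0,0.05,0]}]' >/dev/null; python3 t.py
python3 -m jog '[{"translation":[-0.005,0,0],"angular":[0,0.05,0]},{"translation":[-0.005,0,0],"angular":[0,0.05,0]}]' >/dev/null; python3 t.py
python3 -m jog '[{"translation":[-0.005,0,0],"angular":[0,0.05,0]},{"translation":[-0.005,0,0],"angular":[0,0.05,0]}]' >/dev/null; python3 t.py
```

```text
-> 9.825 yaw 0.225 F [ 0.5 -2.  -2.1] T [-0.527 -0.217  0.033] gap 0.0553 z 0.1415
   -> 10.075 yaw 0.175 F [ 0.2 -2.3 -2.4] T [-0.5   -0.067  0.012] gap 0.0558 z 0.1415
   -> 10.325 yaw 0.124 F [ 0.6 -0.9 -1.5] T [-0.437 -0.12   0.026] gap 0.0554 z 0.1415
   -> 10.575 yaw 0.074 F [ 0.1 -2.9 -2.4] T [-0.454  0.048  0.034] gap 0.0553 z 0.1415
```

```bash
python3 -m jog '[{"translation":[-0.005,0,0],"angular":[0,0.05,0]},{"translation":[-0.005,0,0],"angular":[0,0.05,0]}]' >/dev/null; python3 t.py
python3 -m jog '[{"translation":[-0.005,0,0],"angular":[0,0.05,0]},{"translation":[-0.005,0,0],"angular":[0,0.05,0]}]' >/dev/null; python3 t.py
python3 -m jog '[{"translation":[-0.005,0,0],"angular":[0,0.05,0]},{"translation":[-0.005,0,0],"angular":[0,0.05,0]}]' >/dev/null; python3 t.py
python3 -m jog '[{"translation":[-0.005,0,0],"angular":[0,0.05,0]},{"translation":[-0.005,0,0],"angular":[0,0.05,0]}]' >/dev/null; python3 t.py
```

```text
-> 10.825 yaw 0.024 F [-0.3 -1.6 -3.1] T [-0.633  0.017 -0.006] gap 0.0554 z 0.1415
   -> 11.075 yaw -0.026 F [-0.1 -3.3 -2.6] T [-0.741 -0.024  0.025] gap 0.0552 z 0.1415
   -> 11.325 yaw -0.076 F [ 0.1 -3.4 -1.8] T [-0.862  0.017  0.03 ] gap 0.0553 z 0.1415
   -> 11.575 yaw -0.126 F [-0.  -4.3 -2.2] T [-0.871  0.075  0.005] gap 0.0554 z 0.1415
```

```bash
python3 -m jog '[{"translation":[0,0,-0.05],"angular":[0,0.05,0]},{"translation":[0,0,-0.05],"angular":[0,0.05,0]}]' >/dev/null; python3 t.py
python3 -m jog '[{"translation":[-0.005,0,0],"angular":[0,0.05,0]},{"translation":[-0.005,0,0],"angular":[0,0.05,0]}]' >/dev/null; python3 t.py
python3 -m jog '[{"translation":[-0.005,0,0],"angular":[0,0.05,0]},{"translation":[-0.005,0,0],"angular":[0,0.05,0]}]' >/dev/null; python3 t.py
python3 -m jog '[{"translation":[-0.005,0,0],"angular":[0,0.05,0]},{"translation":[-0.005,0,0],"angular":[0,0.05,0]}]' >/dev/null; python3 t.py
```

```text
-> 11.825 yaw -0.176 F [ 0.7 -1.3 -1.6] T [-0.364  0.036  0.013] gap 0.0553 z 0.1415
   -> 12.075 yaw -0.226 F [ 0.8 -0.8 -1.4] T [-0.248 -0.022 -0.007] gap 0.0557 z 0.1415
   -> 12.325 yaw -0.276 F [-0.1  0.4 -1.8] T [-0.193  0.026  0.038] gap 0.0558 z 0.1415
   -> 12.575 yaw -0.326 F [ 0.1 -0.  -1.9] T [-0.129  0.051  0.046] gap 0.0554 z 0.1415
```

```bash
python3 -m jog '[{"translation":[-0.005,0,0],"angular":[0,0.05,0]},{"translation":[-0.005,0,0],"angular":[0,0.05,0]}]' >/dev/null; python3 t.py
python3 -m jog '[{"translation":[-0.005,0,0],"angular":[0,0.05,0]},{"translation":[-0.005,0,0],"angular":[0,0.05,0]}]' >/dev/null; python3 t.py
python3 -m jog '[{"translation":[-0.005,0,0],"angular":[0,0.05,0]},{"translation":[-0.005,0,0],"angular":[0,0.05,0]}]' >/dev/null; python3 t.py
python3 -m jog '[{"translation":[-0.005,0,0],"angular":[0,0.05,0]},{"translation":[-0.005,0,0],"angular":[0,0.05,0]}]' >/dev/null; python3 t.py
```

```text
-> 12.825 yaw -0.376 F [ 1.9  1.  -1.8] T [-0.084 -0.366  0.11 ] gap 0.0552 z 0.1416
   -> 13.075 yaw -0.425 F [ 3.   0.9 -2. ] T [-0.085 -0.456  0.205] gap 0.0552 z 0.1416
   -> 13.325 yaw -0.475 F [ 2.8 -0.2 -1.4] T [ 0.011 -0.519  0.371] gap 0.0555 z 0.1416
   -> 13.575 yaw -0.526 F [ 0.4  0.2 -0.4] T [-0.098  0.009 -0.017] gap 0.0553 z 0.1414
```

Torque rose to 0.37 N m, then dropped to zero at yaw -0.53, so that is the first click. I'll confirm it by eye.

```bash
cat > see.py <<'E'
import sys
from h import *
import cv2
a=optics.camera('wrist')[190:280,250:385]; cv2.imwrite(sys.argv[1],cv2.resize(a,None,fx=5,fy=5,interpolation=cv2.INTER_CUBIC))
E
python3 see.py pics/w10.png
```

```text
(no output)
```

View pics/w10.png

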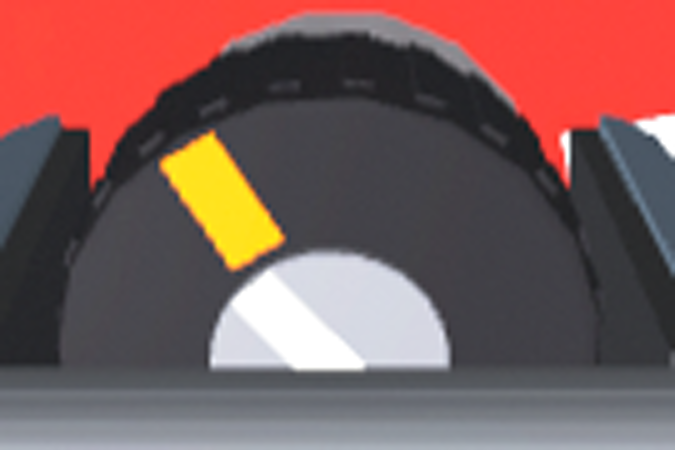

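The mark (221,200) has moved about 12° clockwise of the stripe, so one click is confirmed. Now for the second.

```bash
python3 -m jog '[{"translation":[-0.005,0,0],"angular":[0,0.05,0]},{"translation":[-0.005,0,0],"angular":[0,0.05,0]}]' >/dev/null; python3 t.py
python3 -m jog '[{"translation":[-0.005,0,0],"angular":[0,0.05,0]},{"translation":[-0.005,0,0],"angular":[0,0.05,0]}]' >/dev/null; python3 t.py
python3 -m jog '[{"translation":[-0.005,0,0],"angular":[0,0.05,0]},{"translation":[-0.005,0,0],"angular":[0,0.05,0]}]' >/dev/null; python3 t.py
```

```text
-> 13.875 yaw -0.576 F [ 1.3 -0.5 -2.8] T [-0.069 -0.372  0.083] gap 0.0556 z 0.1415
   -> 14.125 yaw -0.626 F [ 3.7 -0.  -2. ] T [-0.127 -0.639  0.185] gap 0.0556 z 0.1416
   -> 14.375 yaw -0.676 F [ 3.5 -0.7 -2.2] T [-0.137 -0.64   0.347] gap 0.0553 z 0.1416
```

```bash
python3 -m jog '[{"translation":[-0.003,0,0],"angular":[0,0.03,0]},{"translation":[-0.003,0,0],"angular":[0,0.03,0]}]' >/dev/null; python3 t.py
```

```text
-> 14.625 yaw -0.708 F [ 3.4 -0.1 -1.6] T [-0.121 -0.622  0.401] gap 0.0552 z 0.1415
```

```bash
python3 -m jog '[{"translation":[-0.003,0,0],"angular":[0,0.03,0]},{"translation":[-0.003,0,0],"angular":[0,0.03,0]}]' >/dev/null; python3 t.py;  python3 see.py pics/w11.png
```

```text
-> 14.875 yaw -0.739 F [ 0.5  0.3 -1.3] T [-0.11  -0.024 -0.013] gap 0.0558 z 0.1414
```

View pics/w11.png

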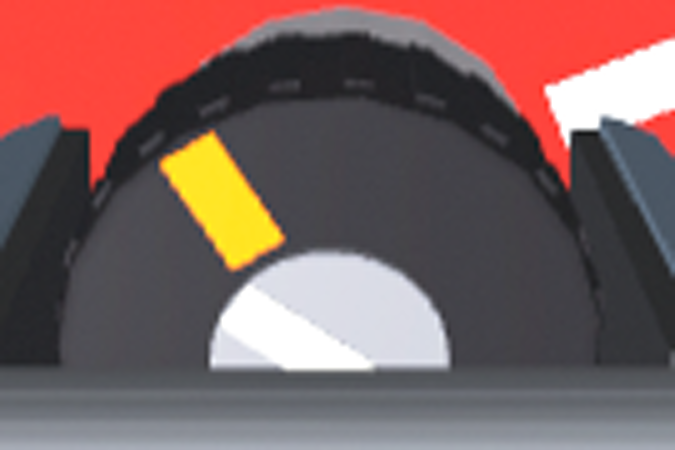

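The stripe is now about 24° off the mark and the torque is back to zero, so that's two clicks. I'll release and rise straight up.

```bash
python3 -m jog '[{"translation":[0,0,0],"angular":[0,0,0]},{"translation":[0,0,0],"angular":[0,0,0]},{"translation":[0,0,0],"angular":[0,0,0]},{"translation":[0,0,0],"angular":[0,0,0]},{"translation":[0,0,0],"angular":[0,0,0]}]' 85; python3 t.py
python3 -m jog '[{"translation":[0,-1,0],"angular":[0,0,0]},{"translation":[0,-4,0],"angular":[0,0,0]},{"translation":[0,-9,-3],"angular":[0,0,0]},{"translation":[0,-12,-8],"angular":[0,0,0]},{"translation":[0,-12,-10],"angular":[0,0,0]}]'; python3 -m jog '[{"translation":[0,0,0],"angular":[0,0,0]},{"translation":[0,0,0],"angular":[0,0,0]}]' >/dev/null
python3 - <<'E'
from h import *
import cv2
w=optics.camera('wrist'); cv2.imwrite('pics/w12.png',w)
W=optics.camera_info('wrist'); np.save('w12.npy',W['world_from_camera'])
cv2.imwrite('pics/s12.png',optics.camera('scene')); d=optics.camera('side')
cv2.imwrite('pics/d12.png',d); print(proj(W,[.59,-.124,.145]))
E
```

```text
clock: 15.55
ee_pos: [0.5892, -0.1246, 0.1415]
tool_rot: [-1.571, -0.0, -0.738]
contact_force: [0.1, -0.2, -0.9]
finger_gap: 0.0774
   -> 15.55 yaw -0.738 F [ 0.1 -0.2 -0.9] T [-0.058  0.126 -0.04 ] gap 0.0774 z 0.1415
clock: 16.18
ee_pos: [0.5218, -0.2002, 0.2645]
tool_rot: [-1.569, -0.004, -0.739]
contact_force: [0.6, -0.1, 0.2]
finger_gap: 0.0773
(np.float64(317.3648464366519), np.float64(74.62377517404991))
```

View pics/w12.png

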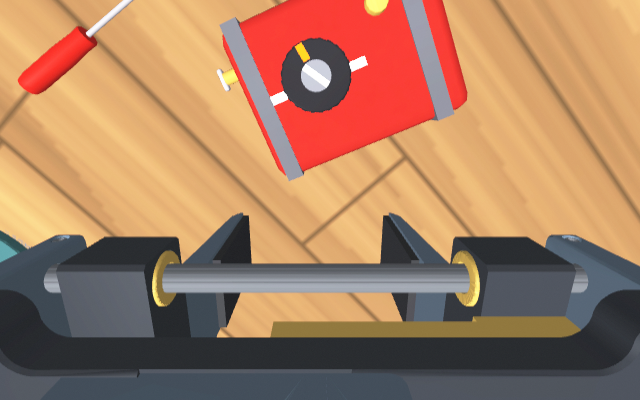

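View pics/s12.png

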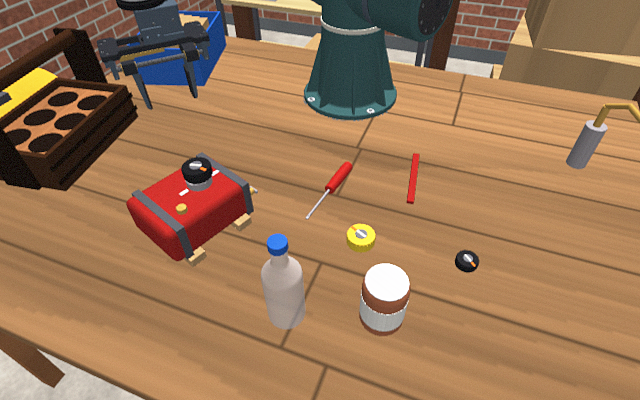

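View pics/d12.png

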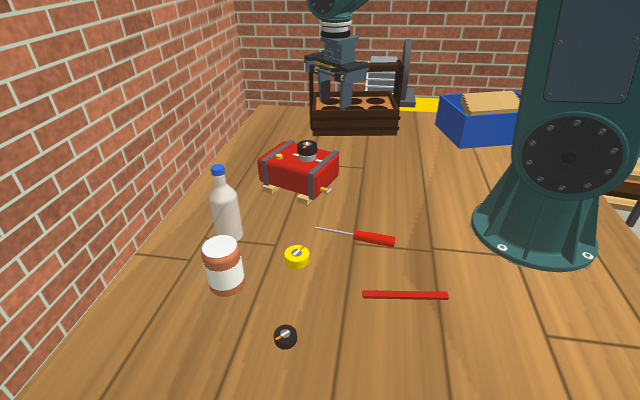

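Run:
```python
import cv2
a=cv2.imread('pics/w12.png')[30:120,270:370]; b=cv2.imread('pics/d12.png')[130:175,280:335]
cv2.imwrite('pics/w12c.png',cv2.resize(a,None,fx=6,fy=6,interpolation=cv2.INTER_CUBIC))
cv2.imwrite('pics/d12c.png',cv2.resize(b,None,fx=10,fy=10,interpolation=cv2.INTER_CUBIC))
```

```text
(no output)
```

View pics/w12c.png

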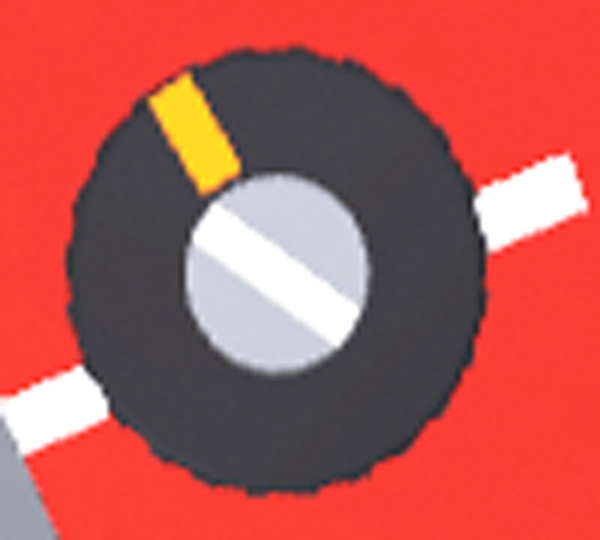

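View pics/d12c.png

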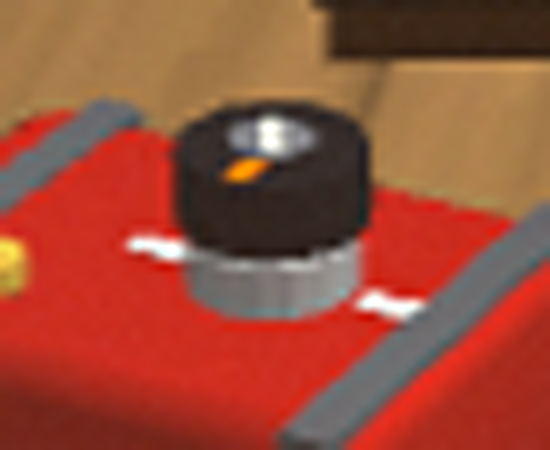

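The cap sits level and flush on the neck. The mark is about 24° clockwise of the stripe, which makes two clicks. Nothing else has moved and the gripper is clear, so I'm handing in.

```bash
python3 t.py; python3 -c "
from workcell import job_done; print(job_done())"
```

```text
-> 16.575 yaw -0.737 F [-0.1  0.2  0. ] T [-0.132  0.122 -0.055] gap 0.0778 z 0.2608
the job is handed in; nothing more can be done
None
```

The larger black cap is back on the red tank's filler, seated, turned to two clicks and released. I handed the job in at about 16.6 s.

- **Lowering:** I lined the lugs up with the notches and lowered the cap. It met the lip at the expected height (TCP 0.1414 m, expected 0.1413 m) with about 5 N.
- **Turning:** I turned it clockwise about 1.04 rad to the stop. Torque rose to 0.37 and then 0.40 N m and fell to about 0 after each rise. No other rise was seen.
- **Final check:** The pictures show the orange mark about 24° clockwise of the stripe (two clicks). The cap lies level on the filler, the gripper is clear and the other things look unmoved.
- **Disagreements:** The cameras differed by 3–5 mm on the mouth's position, and the notch edges gave −25° against −20° from the dashes. I used a position close to the wrist camera's and the dash angle, and the cap went in freely. Side force reached about 4 N while turning, so I shifted the tool 0.5 mm to relieve it.

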